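# Draw the awl from the rack and hold it upright over the pilot hole

## Robot

A 7-joint arm with a two-finger parallel gripper is mounted at the origin on the work surface. World frame = base frame: x ahead of the robot, y to its left, z up, the work surface at z = 0. Lengths are in m, angles in rad, forces in N, time in s.
With the tool pointing down it reaches from about 0.4 to 0.85 m from the base axis. Payload 6.9 kg.
Tool frame: the origin (TCP) lies midway between the tips of the shut fingers; the grasp point (between the pads) lies behind it (ctrl.pinch_z is the z of the grasp point in the tool frame, in m); z points along the fingers, y is the line along which they close (so a half turn about z gives the same grasp; the last joint's range is limited). The gripper opens to 85 mm and grips with 20 to 120 N. Pads are 22 mm wide; open, the fingers measure 114 mm over their backs; the gripper's body (76 mm by 85 mm) begins 54 mm behind the grasp point. The pads swing forward as they close: fully open they stand 13 mm farther back than shut.
Start: joints at [1.214, 0.507, -0.238, 1.5, 0.126, 1.149, -0.155], TCP at [0.278, -0.56, 0.231] pointing down, gripper open.
Joint ranges: [-3.08, 3.08], [-0.24, 2.05], [-1.43, 1.35], [0, 2.5], [-1.52, 4.66], [0.17, 1.96], [-2.89, 2.89]. Speed limits (rad/s): [2.39, 2.39, 3.14, 3.14, 3.14, 3.14, 3.14].

## Interface

Orientations are given as a unit quaternion [w, x, y, z].
In Python, from station import ctrl, get_state, vision, ticket, models gives the robot as it stands. Calls block until the motion is done:
- ctrl.movep(position, orientation): joint-space move of the TCP to a pose.
- ctrl.movel(position, frame=None, max_speed=0.15): straight line of the TCP; frame=None keeps the orientation; max_speed is the mean speed in m/s.
- ctrl.set_joints(angles): joint-space move.
- ctrl.ungrasp() and ctrl.close_gripper(force=None): open the fingers fully, or close them until they stop; force is the grip in N (None keeps the last).
- ctrl.pause(seconds).
- ctrl.ik(position, orientation): joint angles nearest the present ones, or None.
- get_state(): the state.
- vision.grab_frame(name): name is "scene" or "top" or "wrist"; returns (picture, depth): 420x560x3 uint8, blue, green, red; 420x560 float32, m along the optical axis (not along the pixel's ray), 0 where there is no reading.
- vision.camera_info(name): a dict with "mtx" (3x3 intrinsics, pixels), "dist_coeffs" ([k1, k2, p1, p2, k3] as OpenCV has them; the pictures are not rectified), "R" (3x3) and "t" (3): a world point X has camera coordinates R X + t; the wrist camera has in their place "hand_eye" (4x4, takes a point from camera to tool coordinates, whose origin is the TCP and whose axes are the flange's). Camera axes: x right, y down, z forward; pixel columns grow to the right and rows downward; lengths in m; the calibration is good to about 2 mm. A picture is of the moment at which its call begins: read the wrist's pose just before it. camera_info takes no time and is no camera call.
A pose or a line that the arm cannot do raises ctrl.Unreachable and nothing moves.
- ticket.close_job(): hands the job in; it is judged then, once.
Trained networks look in the newest picture that a camera, given by its name, has taken for a name from the list of things; names that differ only in an ending like _2 or _b are one class to them, and where a whole thing is asked for, a point or a joint stands for the part that bears it (a point fixed in the world has none). Each returns a list of dicts, best first, with "p" (0 to 1); they miss things now and then, are a little off and sometimes report something else, mostly with a low value. They report only what shows in the picture. A call takes as long as a camera call. They do not tell look-alikes from the thing itself.
- models.recognise(camera, target): "point" ([column, row] in pixels, amid what is visible of it).
- models.masks_of(camera, target): "mask" (420x560 bool, what is visible of it) and "point" ([column, row] in pixels, amid what is visible of it).
The state is a dict: "time": time; "qpos": joint angles; "qd": joint speeds; "tau": joint torques, N m; "tcp_pos": TCP position; "eef_rot": TCP orientation; "contact_force": force on the tool from outside, world axes, zero at the start; "wrist_torque": the same for the moment, N m; "width": finger opening in m; "gripper_force": force on a finger pad.
Only numpy, scipy, OpenCV 4.12 (cv2) and the standard library are available. Lean on these libraries where they do the work, as an engineer would, in place of code of your own. Each camera call takes 0.05 s, during which the arm holds its last target. There are 200 camera calls.

## Task

Draw the awl (the tool with the short thick handle) out of the sloping rack, turn it upright with its point down, and hold it still with the point straight above the pilot hole in the plywood blank, about 20 mm over it and not touching. Finish while still holding it there in the gripper, ready for marking. Leave the other two tools in the rack and do not disturb anything else on the bench.

Things in the scene. Friction and masses are not known exactly. Their poses are not given: they have to be found in the camera images.
- awl: Tool with a SHORT THICK dark wood handle: cylinder 40 mm across, 58 mm long, straight sided from 6 to 52. Steel shank 8 mm across, 85 mm long, pointed. 0.10-0.16 kg. Origin on the axis at the foot of the handle (on the rack's face at the start); z runs along the tool to the handle end. At the start it leans 40 degrees from upright, handle end towards the robot, its y level along the row of tools.
- awl_tip (a point): The point of the awl, 85 mm below the foot of the handle along its axis (axes as the awl's). To clear the rack the awl must be drawn about 90 mm straight along its own z before it is turned.
- rack: Fixed plywood tool rack like a low lectern: 300 mm wide (its y), 160 mm deep, 130 mm high. Origin on the bench below the middle of its sloping face; z up, -x is the front, facing roughly to the robot. A board 40 mm thick slopes so that its face looks up and to the front, 40 degrees from straight up.
- rack_face (a point): Middle of the rack's sloping face and mouth of the middle bore, 105 mm over the bench (axes as the rack's). Three 10 mm bores go straight through the board at right angles to the face, at y -80, 0 and 80 mm. Which tool sits in which bore varies.
- blank: Fixed plywood blank lying on the bench, 160 x 160 mm and 18 mm thick, origin under its centre, z up. A small steel clamp block with a pin, up to 50 mm over the bench, stands on its corner at x 70, y -60 mm. The pilot hole is at x 15, y 20 mm.
- blank_hole0 (a point): Centre of the mouth of the blank's only hole, the pilot hole (9 mm across, 12 mm deep), in the blank's upper face 18 mm over the bench.
- file_a: A tool with a LONG SLIM dark wood handle (20 mm diameter, 105 mm long) on the same shank as the awl, standing in another bore; to be left there. Origin at the foot of its handle, z towards the handle end.
- file_b: A second tool like file_a, in the remaining bore; to be left there.
- mug: White mug, 84 mm across, 85 mm high, a bystander. Origin under its centre.
- tape: Cardboard ring (tape core), 100 mm across, 25 mm high, a bystander. Origin under its centre.
- jar: Glass jar with a steel cap, 60 mm across, 75 mm high, a bystander. Origin under its centre.
- offcut: Wood offcut, 60 x 40 x 20 mm, lying on the bench, a bystander. Origin under its centre.
- glue: White glue bottle, 50 mm across, 130 mm high, a bystander. Origin under its centre.
- driver: Screwdriver about 200 mm long lying on the bench beside the rack, handle towards the robot, a bystander. Origin under it.
There are look-alikes about, which are no part of the job. Leave any purple look-alike of the awl alone.

How it is judged:
On the way:
1. The awl is held in the gripper, drawn clear out of its bore and off the rack (contact force between the fingers and awl above 1 N and distance of awl_tip from where it was at the start of the episode above 0.09 m and contact force between awl and rack below 0.05 N), for 0.1 s.
At the end, for the whole second after the job is handed in: The fingers hold the awl still, upright within 10 degrees, its point within 12 mm sideways of the pilot hole and 5 to 45 mm above the blank, touching neither blank nor rack; the other tools and every bystander are within 30 mm of where they were (contact force between the fingers and awl above 1 N and angle between awl's own z axis and vertical below 0.175 rad and horizontal distance between awl_tip and blank_hole0 below 0.012 m and height (world z) of awl_tip between 0.023 and 0.063 m and height (world z) of awl above 0.09 m and contact force between awl and blank below 0.05 N and contact force between awl and rack below 0.05 N and linear speed of awl below 0.02 m/s and angular speed of awl below 0.15 rad/s and distance of each of file_a, file_b, mug, tape, jar, offcut, glue, driver from where it was at the start of the episode below 0.03 m); the arm keeps its last pose, push and grip.
It fails at once if Another tool is pulled out of the rack or a bystander is shoved by more than 30 mm (distance of any of file_a, file_b, mug, tape, jar, offcut, glue, driver from where it was at the start of the episode above 0.03 m).
It also fails if it takes over 38 s, if anything falls off the work surface, if the arm or the gripper's body presses on something with over 40 N, if the wrist force passes 120 N, or if a joint passes its speed limit or range.

## Working session

There is one attempt and no reset: what is moved stays moved. The work goes in short steps, each a Python script; the robot and the scene stay as the last script left them, time stands still between calls to the robot, and variables do not carry over. Pictures are saved under pics/ and viewed, at most 10 in all, crops included, and the job is handed in when it is done.

```bash
ls; mkdir -p pics; cat > h.py <<'E'
import numpy as np, cv2
from scipy.spatial.transform import Rotation as Rn
from station import ctrl,get_state,vision,ticket,models
def cam(name):
    i=vision.camera_info(name); K=np.array(i["mtx"]);d=np.array(i["dist_coeffs"])
    if "R" in i: R=np.array(i["R"]);t=np.array(i["t"]); return K,d,R.T,-R.T@t
    s=get_state(); H=np.array(i["hand_eye"]); q=s["eef_rot"]
    T=Rn.from_quat([q[1],q[2],q[3],q[0]]).as_matrix()
    return K,d,T@H[:3,:3],T@H[:3,3]+np.array(s["tcp_pos"])
def pts(c,depth,uv):
    K,d,R,t=c; uv=np.asarray(uv,float).reshape(-1,2)
    n=cv2.undistortPoints(uv[:,None],K,d)[:,0]
    z=depth[uv[:,1].astype(int),uv[:,0].astype(int)]
    ok=z>0
    P=np.c_[n*z[:,None],z][ok]
    return P@R.T+t
def maskpts(c,depth,m):
    m=cv2.erode(m.astype(np.uint8),np.ones((3,3)))
    v,u=np.nonzero(m); return pts(c,depth,np.c_[u,v])
def proj(c,X):
    K,d,R,t=c; return cv2.projectPoints((np.atleast_2d(X)-t)@R,np.zeros(3),np.zeros(3),K,d)[0][:,0]
E
python3 - <<'E'
from h import *
print(ctrl.pinch_z,get_state())
ims=[]
for n in ["scene","top"]:
    c=cam(n);p,d=vision.grab_frame(n); np.savez(f"{n}.npz",p=p,d=d)
    ims.append(p); print(n,"cam at",c[3])
    for o in ["awl","awl_tip","rack","blank","blank_hole0","file_a"]:
        for r in models.masks_of(n,o)[:4] if o not in("blank_hole0","awl_tip") else models.recognise(n,o)[:3]:
            if "mask" in r:
                P=maskpts(c,d,r["mask"]); print(o,round(r["p"],2),np.round(r["point"]),len(P),np.round(np.median(P,0),3) if len(P) else "")
                np.save(f"m_{n}_{o}_{int(r['point'][0])}.npy",P)
            else: print(o,round(r["p"],2),np.round(r["point"]),np.round(pts(c,d,r["point"]),3))
    cv2.imwrite(f"pics/{n}.png",p)
E
```

```text
pics
-0.0187 {'time': 0.0, 'qpos': array([ 1.21447003,  0.50836574, -0.23751694,  1.50115466,  0.12570359,
        1.14890022, -0.15482131]), 'qd': array([ 0.00057717,  0.00046877,  0.00015903,  0.00021965, -0.00167266,
        0.00048762,  0.00029809]), 'tau': array([ 3.13995588e-04, -6.20600796e+01, -2.18690313e+00, -2.49648714e+01,
        1.26601401e-02,  1.21203944e-02,  2.21095377e-06]), 'tcp_pos': array([ 0.27818536, -0.55910167,  0.23040454]), 'eef_rot': array([-8.89848272e-04,  9.73458189e-01,  2.28863081e-01, -2.29804641e-04]), 'contact_force': array([-0.7860136 ,  0.27798241, -0.04551821]), 'wrist_torque': array([0.0022718 , 0.06586772, 0.02126048]), 'gripper_force': 0.0, 'width': 0.08539634061013146}
scene cam at [0.97879337 0.71128144 0.83585951]
awl 0.89 [407. 275.] 298 [0.423 0.374 0.034]
awl 0.77 [355. 261.] 297 [0.545 0.328 0.14 ]
awl 0.74 [362. 223.] 172 [0.375 0.15  0.035]
awl 0.7 [334. 238.] 221 [0.553 0.243 0.146]
awl_tip 0.91 [356. 261.] [[0.55  0.324 0.137]]
awl_tip 0.61 [404. 275.] [[0.415 0.37  0.037]]
awl_tip 0.55 [362. 221.] [[0.377 0.162 0.034]]
rack 0.64 
[... 157 characters left out ...]
8 [311. 216.] [[0.566 0.166 0.158]]
file_a 0.94 [308. 219.] 273 [0.574 0.166 0.148]
file_a 0.66 [334. 235.] 268 [0.55  0.241 0.151]
top cam at [0.45448676 0.01930727 1.24738626]
awl 0.78 [158. 221.] 213 [0.536 0.315 0.146]
awl 0.78 [158. 271.] 196 [0.41  0.362 0.037]
awl 0.64 [230. 287.] 197 [0.363 0.145 0.037]
awl_tip 0.71 [152. 267.] [[0.41  0.364 0.043]]
awl_tip 0.6 [227. 283.] [[0.366 0.151 0.037]]
awl_tip 0.52 [163. 220.] [[0.536 0.31  0.153]]
rack 0.72 [196. 202.] 4488 [0.596 0.245 0.098]
blank 0.57 [374. 250.] 2820 [ 0.466 -0.28   0.019]
blank_hole0 0.96 [374. 248.] [[ 0.472 -0.277  0.018]]
file_a 0.69 [218. 206.] 122 [0.57  0.162 0.157]
file_a 0.47 [190. 218.] 101 [0.548 0.237 0.156]
```

```bash
python3 - <<'E'
import cv2,numpy as np
t=cv2.imread("pics/top.png");s=cv2.imread("pics/scene.png")
a=cv2.resize(t[150:330,110:440],None,fx=2.4,fy=2.4,interpolation=3)[:, :792]
cv2.imwrite("pics/topc.png",a)
cv2.imwrite("pics/scenec.png",cv2.resize(s[130:340,210:470],None,fx=2.8,fy=2.8,interpolation=3))
E
```

```text
(no output)
```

View pics/topc.png

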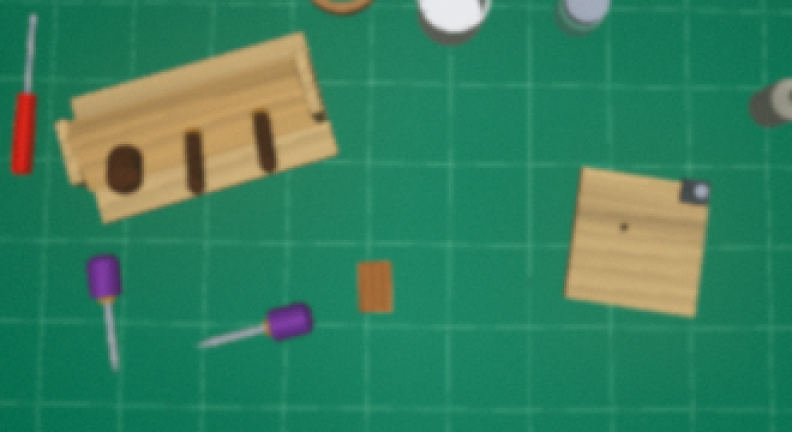

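View pics/scenec.png

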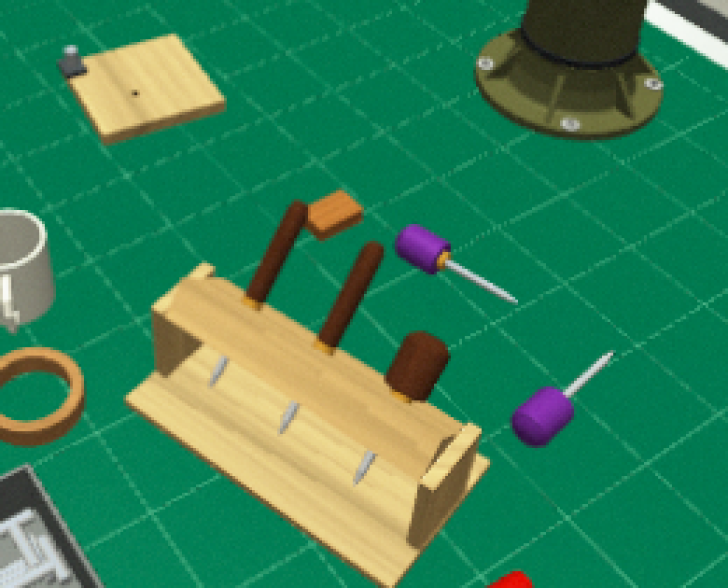

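The top view shows the brown awl at about full-picture (162,220), in the left (+y) bore. The two files are to its right, the purple decoys lie on the bench, and the pilot hole is the dark spot at about (370,245). The scene view agrees. Next I'll fit the rack face plane, the awl axis and the hole.

```bash
cat > fit.py <<'E'
from h import *
from scipy.optimize import least_squares
import glob
def fitaxis(P,n):
    # line direction n known, radius 20 mm: fit (a,b) offset from side points
    e1=np.cross([0,0,1],n);e1/=np.linalg.norm(e1);e2=np.cross(n,e1)
    c0=np.median(P,0)
    q=(P-c0)@np.c_[e1,e2]
    r=least_squares(lambda x:np.hypot(*(q-x).T)-.02,[0,-.01],loss="soft_l1",f_scale=.001)
    return c0+e1*r.x[0]+e2*r.x[1],np.sqrt(np.mean(r.fun**2))
E
python3 - <<'E'
from fit import *
out={}
for n in ["scene","top"]:
    c=cam(n);z=np.load(f"{n}.npz");p,d=z["p"],z["d"]
    # rack face: all points in box around rack, RANSAC plane w/ tilt 40deg
    v,u=np.nonzero(d>0);X=pts(c,d,np.c_[u,v])
    m=(abs(X[:,0]-.58)<.15)&(abs(X[:,1]-.24)<.2)&(X[:,2]>.06)&(X[:,2]<.15);R=X[m]
    rng=np.random.default_rng(0);best=0
    for _ in range(3000):
        a=R[rng.choice(len(R),3)];nn=np.cross(a[1]-a[0],a[2]-a[0]);l=np.linalg.norm(nn)
        if l<1e-5: continue
        nn/=l;nn*=np.sign(nn[2])
        if abs(nn[2]-np.cos(np.radians(40)))>.06 or nn[0]>0: continue
        k=abs((R-a[0])@nn)<.003
        if k.sum()>best: best=k.sum();ib=k
    F=R[ib];f0=F.mean(0);nn=np.linalg.svd(F-f0,full_matrices=False)[2][2];nn*=np.sign(nn[2])
    print(n,"plane",best,f0.round(4),nn.round(4),"tilt",np.degrees(np.arccos(nn[2])),"yaw",np.degrees(np.arctan2(-nn[1],-nn[0])))
    f=[g for g in glob.glob(f"m_{n}_awl_*.npy") if (np.median(np.load(g),0)[2]>.1 and np.median(np.load(g),0)[1]>.29)][0]
    P=np.load(f);h=(P-f0)@nn;print("awl h pct",np.percentile(h,[2,25,50,75,98]).round(4))
    P0=P[(h>.008)&(h<.05)]
    yaw=np.arctan2(-nn[1],-nn[0]);s,cc=np.sin(np.radians(40)),np.cos(np.radians(40))
    nz=np.array([-s*np.cos(yaw),-s*np.sin(yaw),cc])
    a,e=fitaxis(P0,nz);foot=a-nz*((a-f0)@nn)/(nz@nn);print("foot",foot.round(4),"rms",e,len(P0))
    # row direction from file handles: pixel/points of all dark tools not used. hole: darkest spot
    cx,cy=(261,164) if n=="scene" else (370,245)
    g=p.sum(2).astype(float)[cy-8:cy+9,cx-8:cx+9];w=np.clip(np.median(g)*.8-g,0,None)
    yy,xx=np.mgrid[-8:9,-8:9];uv=np.array([cx+(w*xx).sum()/w.sum(),cy+(w*yy).sum()/w.sum()])
    K,dc,Rc,t=c;ray=Rc@np.r_[cv2.undistortPoints(uv.reshape(1,1,2),K,dc)[0,0],1]
    print("hole",uv,(t+ray*(.018-t[2])/ray[2]).round(4),"n",(w>0).sum())
E
```

```text
scene plane 1025 [0.5874 0.2625 0.1125] [-0.5923 -0.1832  0.7846] tilt 38.313034665365436 yaw 17.183993295464784
awl h pct [0.0112 0.0232 0.0355 0.0468 0.0561]
foot [0.5558 0.3251 0.1033] rms 0.0015490582347982842 249
hole [261.59036145 166.15551093] [ 0.4808 -0.2398  0.018 ] n 9
top plane 1807 [0.5873 0.2468 0.1087] [-0.6126 -0.1898  0.7672] tilt 39.894264945750884 yaw 17.215305658053452
awl h pct [0.0175 0.0368 0.0514 0.0564 0.0605]
foot [0.5559 0.3252 0.103 ] rms 0.001329547928845004 97
hole [369.59602649 244.02428256] [ 0.4837 -0.2631  0.018 ] n 9
```

```bash
python3 - <<'E'
from h import *
q0=get_state()["eef_rot"]
def quat(x,z):
    y=np.cross(z,x);r=Rn.from_matrix(np.c_[x,y,z]).as_quat();return np.r_[r[3],r[:3]]
down=quat(np.array([1.,0,0]),np.array([0,0,-1.]))
ctrl.movep([0.42,-0.26,0.33],down)
c=cam("wrist");p,d=vision.grab_frame("wrist")
cv2.imwrite("pics/w1.png",p);np.savez("w1.npz",p=p,d=d,R=c[2],t=c[3])
print(proj(c,[[.4837,-.2631,.018],[.4808,-.2398,.018]]),get_state()["time"],get_state()["tcp_pos"])
for r in models.recognise("wrist","blank_hole0")[:2]: print(r,pts(c,d,r["point"]))
yaw=np.radians(17.2);s,cc=np.sin(np.radians(40)),np.cos(np.radians(40))
nz=np.array([-s*np.cos(yaw),-s*np.sin(yaw),cc]);row=np.array([-np.sin(yaw),np.cos(yaw),0])
foot=np.array([.5559,.3252,.103])
for nm,x in [("perp+",row),("perp-",-row),("row+",np.cross(row,-nz)),("row-",-np.cross(row,-nz))]:
    for h in (.13,.016): 
        j=ctrl.ik(foot+nz*h,quat(x,-nz));print(nm,h,None if j is None else np.round(j,2))
E
```

```text
[[286.54672744 130.22909554]
 [270.63476784 132.2659495 ]] 2.05 [ 0.41949523 -0.26124712  0.32955458]
{'point': [299.5, 138.8], 'p': 0.86} [[ 0.47147573 -0.28221949  0.01753551]]
{'point': [13.9, 51.3], 'p': 0.15} [[0.59699717 0.12811311 0.01084372]]
perp+ 0.13 [ 0.07  0.46 -1.22  2.33  1.63  0.84 -2.04]
perp+ 0.016 [-0.65  0.51 -0.1   2.28  2.32  0.44 -2.68]
perp- 0.13 [-1.08  0.27  0.35  2.34  1.97  0.22  0.75]
perp- 0.016 [-0.29  0.57 -0.63  2.28  2.03  0.67  0.8 ]
row+ 0.13 [ 0.07  0.46 -1.22  2.33  1.63  0.84 -0.47]
row+ 0.016 [ 0.03  0.8  -1.23  2.27  1.88  1.09 -0.52]
row- 0.13 [-1.08  0.27  0.35  2.34  1.97  0.22  2.32]
row- 0.016 [-0.96  0.54  0.35  2.29  2.86  0.31  1.45]
```

View pics/w1.png

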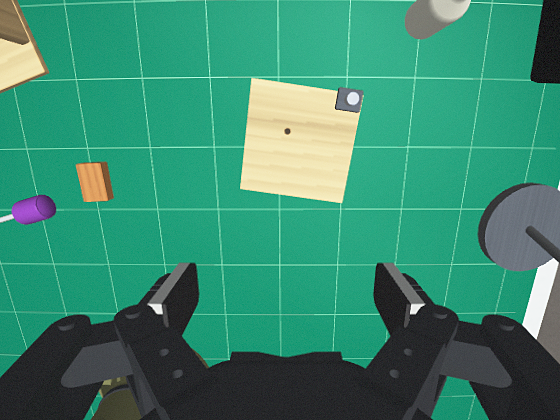

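The pilot hole shows at (287,131) in the wrist picture. The top-camera estimate projects to (286.5,130), so the hole is at about (0.483,-0.264). Next I move to the pregrasp.

```bash
cat >> h.py <<'E'
def quat(x,z):
    y=np.cross(z,x);r=Rn.from_matrix(np.c_[x,y,z]).as_quat();return np.r_[r[3],r[:3]]
yaw=np.radians(17.2);s,cc=np.sin(np.radians(40)),np.cos(np.radians(40))
nz=np.array([-s*np.cos(yaw),-s*np.sin(yaw),cc]);row=np.array([-np.sin(yaw),np.cos(yaw),0])
foot=np.array([.5559,.3252,.103]); hole=np.array([.4837,-.2635,.018])
Q=quat(-row,-nz)
E
python3 - <<'E'
from h import *
ctrl.movep([0.46,0.20,0.36],quat(-row,np.array([0,0,-1.])))
print(get_state()["time"],np.round(get_state()["qpos"],2))
for h in (.13,.11,.08,.05,.016): 
    j=ctrl.ik(foot+nz*h,Q);print(h,None if j is None else np.round(j,2))
E
```

```text
4.25 [-1.22  0.39  1.15  1.59 -0.36  1.4  -2.87]
0.13 [-1.08  0.27  0.35  2.34  1.97  0.22  0.75]
0.11 [-1.06  0.32  0.35  2.34  2.2   0.23  0.53]
0.08 [-1.02  0.39  0.35  2.33  2.5   0.24  0.24]
0.05 [-0.99  0.46  0.35  2.31  2.71  0.28  0.03]
0.016 [-0.83  0.51  0.16  2.29  2.57  0.35  0.19]
```

```bash
python3 - <<'E'
from h import *
q=np.array(get_state()["qpos"])
for dz in (.15,.1,.05):
    j=ctrl.ik(foot+nz*.11+[0,0,dz],Q)
    print(dz,None if j is None else np.round(j,2))
    if j is not None: break
j=np.array(j)
for a in (.33,.67,1):
    ctrl.set_joints(q+a*(j-q)); S=get_state();print(S["time"],S["tcp_pos"].round(3))
for h in (.13,.11,.08,.05,.016): 
    j=ctrl.ik(foot+nz*h,Q);print(h,None if j is None else np.round(j,2))
E
```

```text
0.15 [ 0.29  0.15 -1.22  2.08  0.98  0.62  1.84]
5.6333 [0.479 0.133 0.271]
7.0583 [0.513 0.169 0.27 ]
8.4417 [0.489 0.304 0.337]
0.13 [-0.11  0.35 -0.92  2.33  1.67  0.65  1.06]
0.11 [-0.14  0.39 -0.87  2.33  1.74  0.67  1.01]
0.08 [-0.15  0.47 -0.86  2.32  1.82  0.71  0.96]
0.05 [-0.17  0.54 -0.84  2.3   1.9   0.74  0.92]
0.016 [-0.18  0.62 -0.81  2.28  1.97  0.77  0.89]
```

```bash
python3 - <<'E'
from fit import *
ctrl.movep(foot+nz*.11,Q)
c=cam("wrist");p,d=vision.grab_frame("wrist");S=get_state()
print(S["time"],(S["tcp_pos"]-foot-nz*.11).round(4))
rs=models.masks_of("wrist","awl")
for r in rs[:3]:
    P=maskpts(c,d,r["mask"]);print(r["p"],r["point"],np.median(P,0).round(3) if len(P) else 0)
    P=P[np.linalg.norm(P-foot-nz*.03,axis=1)<.06]
    if len(P)<40: continue
    h=(P-foot)@nz;print("h",np.percentile(h,[2,25,50,75,98]).round(4))
    P0=P[(h>.008)&(h<.05)]
    if len(P0)>40:
        a,e=fitaxis(P0,nz);f=a-nz*((a-foot)@nz);print("foot",f.round(4),e,len(P0))
    T=P[h>np.percentile(h,98)-.006];C=cv2.minEnclosingCircle(((T-foot)@np.c_[row,np.cross(nz,row)]).astype(np.float32));print("top circle off",C)
for k in (0,.058):
  for w in ([0,0,0],row*.02,-row*.02): cv2.circle(p,tuple(int(v) for v in proj(c,foot+nz*k+np.array(w))[0]),3,(0,0,255),-1)
cv2.imwrite("pics/w2.png",p)
E
```

```text
9.3 [0.0006 0.0004 0.001 ]
0.85 [456.8, 298.5] [0.409 0.353 0.03 ]
0.59 [286.5, 222.7] [0.524 0.309 0.143]
h [0.02   0.051  0.0546 0.0568 0.0582]
foot [0.5554 0.3255 0.1027] 0.0004360442508334637 519
top circle off ((-0.0010930727003142238, 0.0007465960225090384), 0.017937026917934418)
```

View pics/w2.png

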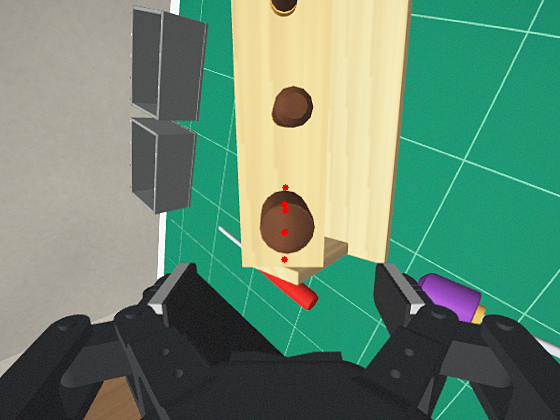

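The wrist view shows the awl handle end at about (286,222), and the fit is within 1 mm of the estimate. The finger paths are clear, so I'll grasp and draw.

```bash
python3 - <<'E'
from h import *
def st(t):
    S=get_state();print(t,round(S["time"],2),S["tcp_pos"].round(4),"F",np.round(S["contact_force"],1),"w",round(S["width"],4),"g",round(S["gripper_force"],1))
f=foot+[-.0004,.0002,-.0002]
ctrl.movel(f+nz*.015,max_speed=.08);st("at")
ctrl.close_gripper(60);st("closed")
ctrl.movel(f+nz*.035,max_speed=.04);st("draw1")
ctrl.movel(f+nz*.117,max_speed=.08);st("draw2")
print(np.round(get_state()["qpos"],2))
up=f+nz*.117+[0,0,.13]
for tgt,nm in ((up,"up"),(np.array([hole[0],hole[1],.25]),"hole")):
  for a in range(0,360,45):
    x=np.array([np.cos(np.radians(a)),np.sin(np.radians(a)),0]);j=ctrl.ik(tgt,quat(x,np.array([0,0,-1.])))
    print(nm,a,None if j is None else np.round(j,2))
E
```

```text
at 10.68 [0.5461 0.3227 0.1147] F [0.  0.1 0.4] w 0.0852 g 0.0
closed 11.18 [0.5469 0.3229 0.1156] F [-2.3 -2.   6.9] w 0.039 g 58.7
draw1 11.82 [0.5342 0.3189 0.1301] F [1.1 0.7 4. ] w 0.039 g 60.8
draw2 13.0 [0.4837 0.303  0.1919] F [ 0.1  0.4 -2.1] w 0.0391 g 60.4
[-0.14  0.37 -0.87  2.33  1.72  0.65  1.03]
up 0 [-1.25  0.57  1.15  1.5  -0.52  1.42 -1.64]
up 45 [-1.07  0.44  0.75  1.49 -0.3   1.33 -1.08]
up 90 [-0.58  0.36 -0.04  1.49  0.01  1.3  -0.62]
up 135 [-0.28  0.38 -0.49  1.48  0.18  1.32 -0.  ]
up 180 [-0.21  0.4  -0.61  1.48  0.23  1.33  0.74]
up 225 [-0.14  0.42 -0.73  1.48  0.28  1.35  1.47]
up 270 [-0.1   0.44 -0.81  1.48  0.32  1.36  2.22]
up 315 [ 0.07  0.54 -1.16  1.48  0.5   1.45  2.82]
hole 0 [ 0.08  0.42  0.56  1.67 -0.24  1.12 -0.86]
hole 45 [ 0.75  0.39 -0.44  1.67  0.18  1.12 -0.52]
hole 90 [ 1.1   0.52 -1.03  1.66  0.47  1.23 -0.03]
hole 135 [ 0.54  0.37 -0.12  1.67  0.05  1.1   1.19]
hole 180 [ 0.44  0.37  0.02  1.67 -0.01  1.1   2.03]
hole 225 [ 1.1   0.52 -1.03  1.66  0.47  1.23  2.32]
hole 270 [-0.21  0.6   1.15  1.68 -0.58  1.25 -2.08]
hole 315 [-0.21  0.6   1.15  1.68 -0.58  1.25 -1.29]
```

```bash
python3 - <<'E'
from h import *
def st(t):
    S=get_state();print(t,round(S["time"],2),S["tcp_pos"].round(4),"F",np.round(S["contact_force"],1),"w",round(S["width"],4),"g",round(S["gripper_force"],1),np.round(S["qpos"],2))
p=np.array(get_state()["tcp_pos"])
D=np.array([0,0,-1.])
for dz in (.16,.13,.1):
    try: ctrl.movel(p+[0,0,dz],max_speed=.12);break
    except ctrl.Unreachable: print("unreach",dz)
st("up")
q=np.array(get_state()["qpos"])
j=np.array(ctrl.ik(np.array([.45,.25,.36]),quat(np.array([-1.,0,0]),D)));print(j.round(2))
ctrl.set_joints(q+.5*(j-q));st("half")
ctrl.set_joints(j);st("upright")
print(np.round(ctrl.ik(np.array([hole[0],hole[1],.25]),quat(np.array([-.7071,.7071,0]),D)),2))
E
```

```text
up 14.47 [0.4835 0.3027 0.3512] F [ 0.3  0.1 -1.5] w 0.0389 g 60.4 [ 0.12  0.07 -0.98  2.06  0.81  0.56  2.01]
[ 0.02  0.31 -0.81  1.54  0.23  1.39  0.76]
half 15.12 [0.4971 0.255  0.3474] F [-0.  -0.2 -1.2] w 0.0389 g 59.9 [ 0.07  0.19 -0.89  1.8   0.52  0.97  1.39]
upright 15.77 [0.4499 0.2501 0.3596] F [ 0.1  0.7 -1. ] w 0.0389 g 59.9 [ 0.02  0.31 -0.81  1.54  0.23  1.38  0.76]
[ 0.86  0.42 -0.6   1.66  0.25  1.14  0.98]
```

```bash
python3 - <<'E'
from h import *
D=np.array([0,0,-1.]);Qd=quat(np.array([-.7071,.7071,0]),D)
ctrl.movep([hole[0],hole[1],.24],Qd)
ctrl.movel([hole[0],hole[1],.145],max_speed=.08)
ctrl.pause(.3)
S=get_state();print(S["time"],S["tcp_pos"],S["eef_rot"],Qd)
tcp=np.array(S["tcp_pos"]);tip=tcp-[0,0,.101]
for n in ("scene","wrist"):
    c=cam(n);p,d=vision.grab_frame(n)
    a=proj(c,tip)[0];b=proj(c,tip+[0,0,.085])[0];h=proj(c,hole)[0];print(n,a,b,h)
    q=p.copy();x0,y0=int(a[0])-50,int(a[1])-50
    x0=max(0,min(x0,460));y0=max(0,min(y0,320))
    raw=cv2.resize(p[y0:y0+100,x0:x0+100],(600,600),interpolation=cv2.INTER_CUBIC)
    for u,col in((a,(0,0,255)),(b,(255,0,0)),(h,(0,255,255))): cv2.drawMarker(raw,tuple(int(v) for v in ((u+.5-[x0,y0])*6)),col,0,24,1)
    cv2.imwrite(f"pics/{n}_end.png",raw)
    print(x0,y0)
    for r in models.recognise(n,"awl_tip")[:3]: print(r)
E
```

```text
19.3083 [ 0.4837722  -0.26359824  0.14522085] [ 2.05547705e-04  3.82722877e-01  9.23863168e-01 -5.78290219e-05] [0.         0.38268343 0.92387953 0.        ]
scene [257.00034158 156.8609643 ] [255.47115874 135.89388312] [257.47928864 162.98135937]
207 106
{'point': [402.9, 273.4], 'p': 0.72}
{'point': [358.4, 220.5], 'p': 0.68}
{'point': [258.6, 133.4], 'p': 0.59}
wrist [286.62026873 213.58514958] [286.93472319 255.63988435] [286.58048105 205.45816151]
236 163
{'point': [283.7, 289.7], 'p': 0.88}
{'point': [510.2, 339.9], 'p': 0.74}
```

View pics/scene_end.png

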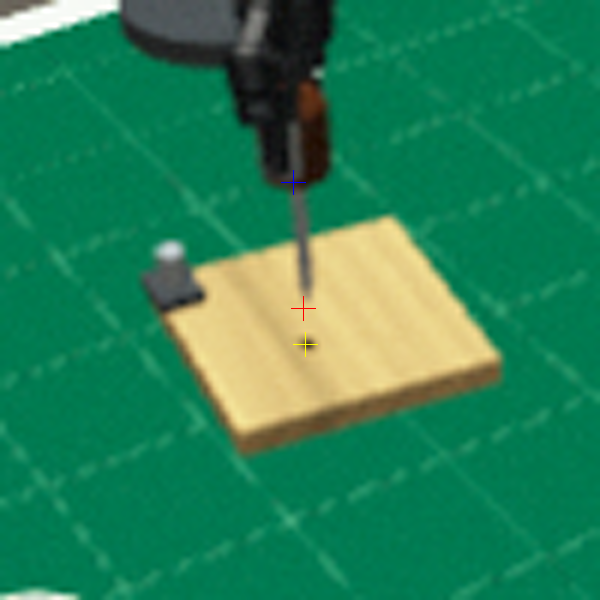

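View pics/wrist_end.png

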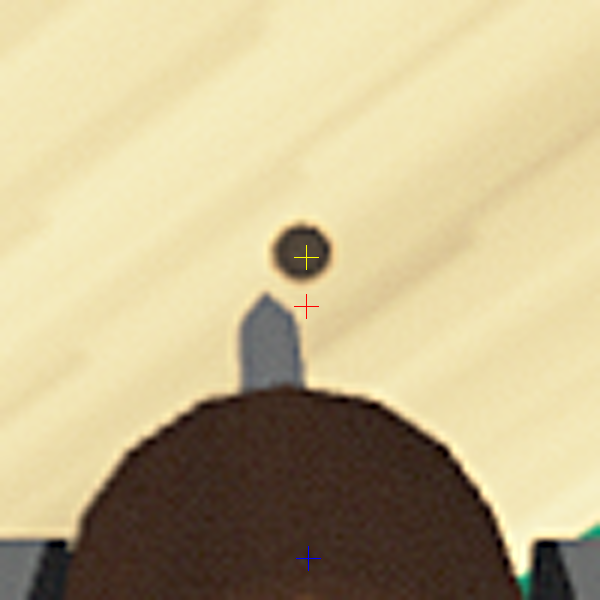

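The wrist view puts the tip at pixel (279.8,211.7), against an expected (286.6,213.6). That is about 6 mm sideways, so the awl leans a few degrees. I'll triangulate the tip from both views and shift to correct it.

```bash
cat > tri.py <<'E'
from h import *
from scipy.optimize import least_squares
def tri(obs):
    cs={n:cam(n) for n,_ in obs}
    return least_squares(lambda X:np.concatenate([proj(cs[n],X)[0]-uv for n,uv in obs]),[.48,-.26,.05],x_scale=.01)
def onplane(n,uv,z):
    K,dc,R,t=cam(n);r=R@np.r_[cv2.undistortPoints(np.array(uv,float).reshape(1,1,2),K,dc)[0,0],1];return t+r*(z-t[2])/r[2]
E
python3 - <<'E'
from tri import *
r=tri([("wrist",(279.8,211.7)),("scene",(257.5,155.3))]);print("tip",r.x.round(4),r.fun.round(2))
hw=onplane("wrist",(236+302/6-.5,163+252/6-.5),.018);hs=onplane("scene",(207+306/6-.5,106+344/6-.5),.018)
print("hole w,s",hw.round(4),hs.round(4))
tz=r.x[2];print("tip wrist at z",onplane("wrist",(279.8,211.7),tz).round(4), "scene", onplane("scene",(257.5,155.3),tz).round(4))
E
```

```text
tip [ 0.4782 -0.266   0.0465] [0.01 0.13 0.52 0.15]
hole w,s [ 0.4826 -0.2633  0.018 ] [ 0.4832 -0.2642  0.018 ]
tip wrist at z [ 0.4781 -0.266   0.0465] scene [ 0.4793 -0.2678  0.0465]
```

```bash
python3 - <<'E'
from tri import *
p=np.array(get_state()["tcp_pos"])
ctrl.movel(p+[.0045,.0026,-.007],max_speed=.03);ctrl.pause(.5)
S=get_state();print(S["time"],S["tcp_pos"],S["width"],S["gripper_force"],S["contact_force"],np.abs(S["qd"]).max())
q,_=vision.grab_frame("wrist");w=cv2.resize(q[163:263,236:336],(500,500),interpolation=2)
q,_=vision.grab_frame("scene");s=q[:, :]
for n in ("file_a","offcut"): print(n,[(np.round(r["p"],2),np.round(r["point"])) for r in models.recognise("scene",n)[:3]])
cv2.imwrite("pics/fin.png",np.hstack([w,cv2.resize(s[100:300,200:320],(300,500),interpolation=2)]))
E
```

```text
20.45 [ 0.48820495 -0.26098228  0.13809658] 0.03887435478542946 59.907984137535095 [ 0.00721753 -0.1120579  -1.63119128] 0.001591731445473021
file_a [(np.float64(0.78), array([334., 234.])), (np.float64(0.74), array([309., 222.])), (np.float64(0.26), array([257., 135.]))]
offcut [(np.float64(0.83), array([329., 204.]))]
```

View pics/fin.png

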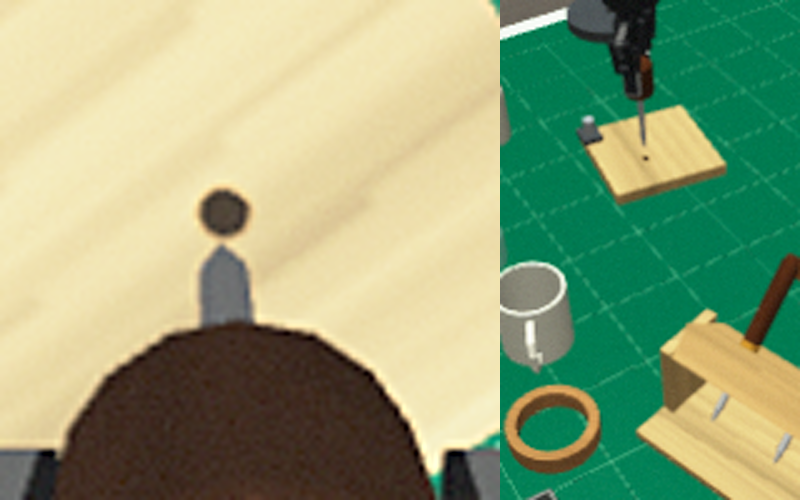

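The tip now lines up with the hole in both views: wrist tip (280,212), hole (281,205), the offset expected for about 20 mm of height. The files and bystanders are where they were, and the arm is still.

```bash
python3 -c "
from station import ticket;print(ticket.close_job())"
```

```text
the job is handed in; nothing more can be done
None
```

I handed in the job with the awl held still and point down, about 20 mm above the pilot hole (lean roughly 3°, by camera estimate). The files and offcut were re-checked in place, the mug and tape ring looked unmoved, and the jar, glue bottle and screwdriver were not re-checked; the hand-in gave no verdict.

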